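Stand the fallen sauce bottle up and draw the splash guard across

ROBOT

A 7-joint arm with a two-finger parallel gripper is mounted at the origin on the work surface. World frame = base frame: x ahead of the robot, y to its left, z up, the work surface at z = 0. Lengths are in m, angles in degrees, forces in N, time in s.
With the tool pointing down it reaches from about 0.4 to 0.85 m from the base axis. Payload 4.4 kg.
Tool frame: the origin (TCP) lies midway between the tips of the shut fingers; the grasp point (between the pads) lies 19 mm behind it; z points along the fingers, y is the line along which they close (so a half turn about z gives the same grasp; the last joint's range is limited). The gripper opens to 94 mm and grips with 3 to 60 N. Pads are 16 mm wide; open, the fingers measure 119 mm over their backs; the gripper's body (75 mm by 177 mm) begins 78 mm behind the grasp point.
Start: joints at [-76.192, 36.005, 2.206, 86.941, -1.547, 57.084, -1.146], TCP at [0.196, 0.62, 0.205] pointing down, gripper open.
Joint ranges: [-175.42, 175.42], [-21.48, 121.26], [-71.46, 75.88], [10.55, 141.38], [-63.04, 243.04], [13.31, 113.54], [-168.57, 168.57]. Speed limits (degrees/s): [147.25, 147.25, 180, 180, 180, 180, 180].

INTERFACE

Orientations are given as a 3x3 rotation matrix whose columns are the frame's x, y, z axes.
In Python, from workcell import env, viewer gives the robot as it stands.
- The arm moves only by the shell command python3 -m handwheel 'ROWS' [OPENING] [FORCE]. ROWS is JSON, a list of rows, each an object of numbers: "tx", "ty", "tz": the shift along the world's x, y, z in m; "rx", "ry", "rz": the turn, a rotation vector about the world's x, y, z in degrees. In form: [{"tx": .., "ty": .., "tz": .., "rx": .., "ry": .., "rz": ..}, ...]. A call has 1 to 5 rows; each row is the pose to reach, as a shift and turn from the pose commanded when the call began; what a row does not reach only later rows make up. A row lasts 1/8 s, in which the tool goes at most 62.5 mm and 10.7 degrees, less where a joint would pass 70% of its speed; a pose out of reach is approached as far as the arm can. A call with a gripper value outside its range is refused whole. OPENING is the opening, from 0 (shut) to 1 (fully open), set as the call begins (- or left out, the last holds). The fingers move at their own pace and stop on an object; FORCE is the grip in N (left out, the last holds). Time passes only in rows, so rows that repeat a pose let the fingers close. It gives the time, the measured TCP pose, the force, the opening and the grip force at its end, in the units of the state.
- env.observe(): the state, without advancing time (a new reading comes with each control period).
- viewer.get_image(name): name is "scene" or "top" or "wrist"; returns (picture, depth): 400x640x3 uint8, red, green, blue; 400x640 float32, m along the optical axis (not along the pixel's ray), 0 where there is no reading.
- viewer.camera_params(name): a dict with "camera_matrix" (3x3 intrinsics, pixels), "rvec" (rotation vector, rad) and "tvec" (3), from world to camera coordinates, as OpenCV has them; the wrist camera has in their place "T_tool_cam" (4x4, takes a point from camera to tool coordinates, whose origin is the TCP and whose axes are the flange's). Camera axes: x right, y down, z forward; pixel columns grow to the right and rows downward; lengths in m; the calibration is good to about 2 mm. A picture is of the moment at which its call begins: read the wrist's pose just before it. camera_params takes no time and is no camera call.
- env.finish_job(): hands the job in; it is judged then, once.
Trained networks look in the newest picture that a camera, given by its name, has taken for a name from the list of things; names that differ only in an ending like _2 or _b are one class to them, and where a whole thing is asked for, a point or a joint stands for the part that bears it (a point fixed in the world has none). Each returns a list of dicts, best first, with "p" (0 to 1); they miss things now and then, are a little off and sometimes report something else, mostly with a low value. They report only what shows in the picture. A call takes as long as a camera call. They do not tell look-alikes from the thing itself.
- viewer.regions_of(name, camera): "pixels" (400x640 bool, what is visible of it) and "extent" ([left, top, right, bottom] in pixels, round what is visible of it).
The state is a dict: "t": time; "q": joint angles; "qd": joint speeds; "tau": joint torques, N m; "tcp_pos": TCP position; "ee_rot": TCP orientation; "wrist_force": force on the tool from outside, world axes, zero at the start; "wrist_torque": the same for the moment, N m; "finger_gap": opening from 0.0 (shut) to 1.0 (fully open); "grasp_force": force on a finger pad.
Only numpy, scipy, OpenCV 4.12 (cv2) and the standard library are available. Lean on these libraries where they do the work, as an engineer would, in place of code of your own. Each camera call takes 0.05 s, during which the arm holds its last target. There are 200 camera calls.

TASK

A square sauce bottle has toppled off its board and lies on the counter in the path of the telescoping splash guard. Stand it upright again on the board between the jar and the tin, roughly in line with them, and let go of it; then squeeze the button on the guard's grip, pull the grip out past the first stop to the second stop so that both sections are fully out, and finish still holding it there, because it springs back when let go. Do not push or knock over the jar, the tin, the glass bowl or the chopstick rest.

Things in the scene. Friction and masses are not known exactly. Their poses are not given: they have to be found in the camera images.
- board: fixed wooden board, 130 (x) x 360 (y) x 8 mm thick, on the counter; origin at the centre of its underside, x across it (away from the robot at yaw 0), y along the row. The jar and the tin stand near its long centreline (its y axis), one about 115 mm to either side of the middle, in either order; the bottle belongs near the middle between them.
- bottle_mid (a point): middle of the closed square bottle, 72.5 mm from its foot; z runs from foot to cap. Body 48 x 48 mm (faces square to x and y), 100 mm long from the foot; then a round 26 mm neck and 30 mm black cap; 145 mm long in all, about 0.28 kg. It starts lying flat on the counter beyond the board's far edge, roughly along it, cap away from the grip. Turn it slowly: it can swing in a light grip.
- jar_mid (a point): glass jar with a metal lid standing on the board, 56 mm diameter, 75 mm high; point at its centre half-way up. Leave alone.
- tin_mid (a point): plain tin standing on the board, 56 mm diameter, 60 mm high; point at its centre half-way up. Leave alone.
- bowl_rim (a point): centre of the mouth of a glass bowl, 130 mm diameter, 60 mm high, standing on the counter to the right. Leave alone.
- rest: white ceramic chopstick rest, 22 x 60 x 14 mm high, on the counter beyond the board's right part; origin at the centre of its underside. Leave alone.
- grip (a point): centre of the free upper part of the black upright grip at the guard's leading end: 22 mm thick (own x), 40 mm wide (own y), its top 22 mm above this point. A round steel button, 24 mm wide, is centred on its -x face (toward the robot), 8 mm proud: 30 mm across x, 24 mm when pressed. Fingers from above, closing along x, squeeze the button. It pulls out along its own -y.
- button (a joint): button travel in m: 0 out, 0.006 fully in (about 5 N, springs out again). A catch holds the guard shut until the button is in by 0.005; once the grip has moved 16 mm with the button in, the catch no longer holds it.
- front_section (a joint): how far the front section with the grip has come out of the middle section, m: 0 home, 0.100 at the first stop. Pulls back with 3 to 4.5 N.
- mid_section (a joint): how far the middle section has come out of the housing, m: 0 home, 0.100 at the second stop. Pulls back with 6 to 8 N, so it starts to move only after the front section has reached the first stop; the grip's whole travel is 0.200 and it ends at a rigid stop.
- guard: fixed metal housing of the telescoping splash guard, 28 (x) x 140 (y) x 102 mm high (a small catch at its -y end reaches 118 mm) on a 110 x 150 mm foot plate, beyond the board's far edge at its left part; origin at the centre of its underside. The sections and the grip slide out to its -y, along the board's far edge; the grip starts 110 mm to -y of this origin.
Things that resemble listed ones, but are neither listed nor needed, are in the scene too. Of the things shaped like the part that bears bottle_mid, the amber glass one is meant.

How it is judged (in metres and radians):
On the way, in this order (a step that is already met when the one before it is completed fails the run):
1. the bottle stands upright on the board between jar and tin, let go (angle between bottle_mid's own z axis and vertical below 0.1 rad and x of bottle_mid in the frame of board between -0.035 and 0.035 m and y of bottle_mid in the frame of board between -0.06 and 0.06 m and z of bottle_mid in the frame of board between 0.075 and 0.086 m and contact force between the fingers and bottle below 0.1 N), for 0.2 s.
2. the button on the grip is pressed in (value of joint button above 0.005 m), for 0.04 s.
3. the front section is out to the first stop (value of joint front_section above 0.092 m), for 0.04 s.
At the end, for the whole second after the job is handed in: The fingers hold the grip with both guard sections within 6 mm of fully out (first and second stop), and the bottle stands untouched and upright (within 0.1 rad) on the board, its middle within 35 mm of the board's long centreline and within 60 mm of the board's middle along it (all of step 1 and value of joint each of front_section, mid_section above 0.094 m and contact force between the fingers and front_section above 1 N and linear speed of bottle below 0.02 m/s and contact force between the arm and bottle below 0.1 N); the arm keeps its last pose, push and grip.
It fails at once if jar pushed more than 25 mm or tipped (distance of jar_mid from where it was at the start of the episode above 0.025 m or angle between jar_mid's own z axis and vertical above 0.4 rad).
It fails at once if tin pushed more than 25 mm or tipped (distance of tin_mid from where it was at the start of the episode above 0.025 m or angle between tin_mid's own z axis and vertical above 0.4 rad).
It fails at once if glass bowl pushed more than 25 mm (distance of bowl_rim from where it was at the start of the episode above 0.025 m).
It fails at once if chopstick rest pushed more than 25 mm (distance of rest from where it was at the start of the episode above 0.025 m).
It also fails if it takes over 64 s, if anything falls off the work surface, if the arm or the gripper's body presses on something with over 40 N, if the wrist force passes 120 N, or if a joint passes its speed limit or range.

## Working session

There is one attempt and no reset: what is moved stays moved. The work goes in short steps, Python scripts to look and compute and a shell command to move; the robot and the scene stay as the last step left them, time stands still between calls to the robot, and variables do not carry over. Pictures are saved under pics/ and viewed, at most 10 in all, crops included, and the job is handed in when it is done.

```bash
mkdir -p pics; ls; cat > h.py <<'E'
import numpy as np, cv2
from workcell import env, viewer
def cam(name):
    p=viewer.camera_params(name); K=np.array(p["camera_matrix"])
    if "rvec" in p:
        R=cv2.Rodrigues(np.array(p["rvec"],float))[0]; t=np.array(p["tvec"],float).ravel()
        return K,R.T,-R.T@t
    s=env.observe(); T=np.array(p["T_tool_cam"]); R=np.array(s["ee_rot"])
    return K,R@T[:3,:3],R@T[:3,3]+np.array(s["tcp_pos"])
def shot(name):
    c=cam(name); im,d=viewer.get_image(name); 
    return im,d,c
def cloud(d,c):
    K,R,o=c; v,u=np.mgrid[:d.shape[0],:d.shape[1]]
    P=np.stack([(u-K[0,2])/K[0,0]*d,(v-K[1,2])/K[1,1]*d,d],-1)
    W=P@R.T+o; W[d<=0]=np.nan
    return W
def save(im,fn): cv2.imwrite(fn,im[:,:,::-1])
E
cat > look.py <<'E'
from h import *
for n in ["scene","top"]:
    im,d,c=shot(n); save(im,f"pics/{n}1.png"); W=cloud(d,c)
    np.savez(f"{n}1.npz",im=im,W=W,d=d)
    print(n,"cam at",c[2].round(3))
    for t in ["board","bottle_mid","jar_mid","tin_mid","bowl_rim","rest","grip","guard"]:
        for r in viewer.regions_of(t,n)[:3]:
            P=W[r["pixels"]]; P=P[~np.isnan(P[:,0])]
            if len(P)==0: continue
            print(t,round(r["p"],2),[int(x) for x in r["extent"]],"med",np.median(P,0).round(3),"lo",np.percentile(P,3,0).round(3),"hi",np.percentile(P,97,0).round(3))
s=env.observe(); print(s["t"],s["tcp_pos"],np.array(s["ee_rot"]).round(3).tolist(),s["wrist_force"])
E
python3 look.py
```

```text
pics
scene cam at [ 1.121 -0.395  0.898]
board 0.81 [233, 165, 372, 262] med [ 0.516 -0.067  0.009] lo [ 0.44  -0.23   0.004] hi [0.565 0.111 0.012]
board 0.55 [380, 173, 409, 213] med [0.637 0.114 0.092] lo [0.62  0.097 0.021] hi [0.641 0.161 0.147]
board 0.31 [401, 174, 411, 182] med [0.633 0.166 0.113] lo [0.626 0.149 0.107] hi [0.636 0.175 0.116]
bottle_mid 0.83 [304, 234, 362, 279] med [ 0.679 -0.083  0.047] lo [ 0.646 -0.159  0.009] hi [ 0.696 -0.023  0.051]
bottle_mid 0.76 [225, 159, 252, 205] med [ 0.35  -0.169  0.048] lo [ 0.255 -0.196  0.013] hi [ 0.388 -0.145  0.052]
bottle_mid 0.67 [351, 120, 390, 153] med [0.392 0.239 0.042] lo [0.358 0.191 0.002] hi [0.414 0.326 0.051]
jar_mid 0.81 [250, 207, 277, 240] med [ 0.526 -0.178  0.068] lo [ 0.493 -0.199  0.017] hi [ 0.539 -0.152  0.086]
tin_mid 0.73 [375, 172, 411, 217] med [0.637 0.116 0.09 ] lo [0.621 0.097 0.015] hi [0.641 0.163 0.147]
tin_mid 0.7 [328, 166, 354, 200] med [0.512 0.054 0.058] lo [0.479 0.035 0.009] hi [0.527 0.085 0.071]
bowl_rim 0.84 [125, 229, 181, 279] med [ 0.431 -0.433  0.032] lo [ 0.394 -0.487  0.004] 
[... 1119 characters left out ...]
55] hi [0.522 0.082 0.073]
tin_mid 0.76 [278, 201, 296, 217] med [0.5   0.061 0.066] lo [0.477 0.038 0.054] hi [0.522 0.085 0.073]
bowl_rim 0.94 [429, 207, 472, 254] med [ 0.455 -0.442  0.024] lo [ 0.398 -0.488  0.001] hi [ 0.509 -0.379  0.061]
rest 0.66 [393, 166, 413, 169] med [ 0.652 -0.291  0.009] lo [ 0.642 -0.316  0.004] hi [ 0.663 -0.264  0.019]
grip 0.58 [247, 160, 277, 172] med [0.627 0.118 0.13 ] lo [0.612 0.097 0.024] hi [0.639 0.169 0.149]
guard 0.69 [204, 150, 279, 188] med [0.62  0.215 0.01 ] lo [ 0.578  0.104 -0.001] hi [0.68  0.294 0.144]
0.9 [0.19628631 0.61968231 0.20551225] [[-0.953, 0.302, -0.0], [0.302, 0.953, 0.0], [0.0, 0.0, -1.0]] [-0.16700638 -0.58753793 -0.14215878]
```

```bash
python3 - <<'E'
import cv2,numpy as np
im=cv2.imread('pics/scene1.png')[110:330,110:470]; a=cv2.resize(im,None,fx=2.2,fy=2.2,interpolation=cv2.INTER_CUBIC)
cv2.imwrite('pics/sc.png',a)
im=cv2.imread('pics/top1.png')[130:310,180:480]; a=cv2.resize(im,None,fx=2.6,fy=2.6,interpolation=cv2.INTER_CUBIC)
cv2.imwrite('pics/tc.png',a)
E
```

```text
(no output)
```

View pics/sc.png

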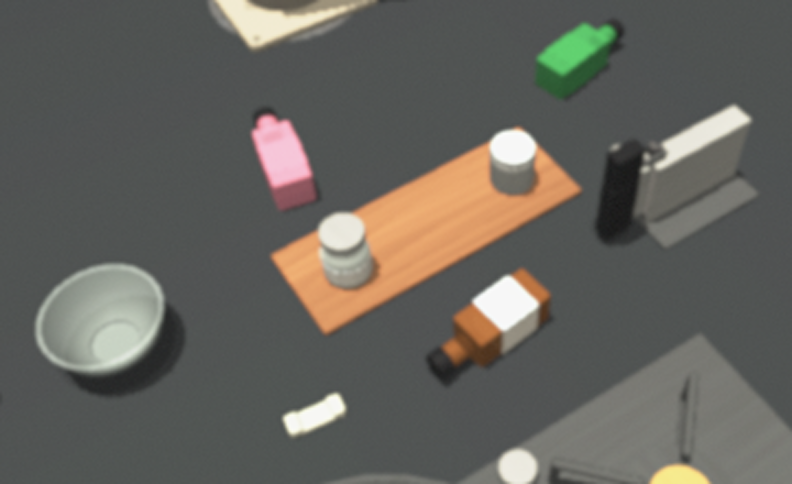

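View pics/tc.png

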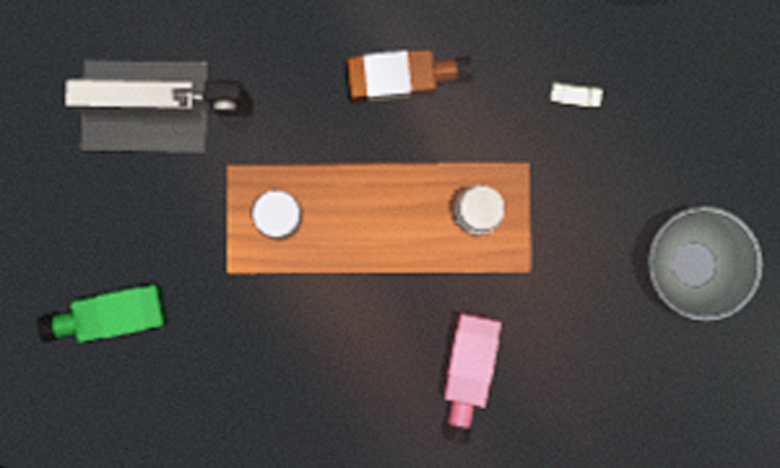

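The amber bottle lies beyond the board, with its foot at scene crop (540,290) and its cap at (445,360). It points along −y, toward the rest. The tin is at the board's left end and the jar at its right end. The black grip is at crop (620,190), and the green and pink bottles are decoys. Next I'll measure the board, bottle and grip.

```bash
python3 - <<'E'
import numpy as np,cv2
for n in ["top","scene"]:
    f=np.load(n+"1.npz"); W=f["W"]; im=f["im"].astype(int)
    x,y,z=W[...,0],W[...,1],W[...,2]
    hsv=cv2.cvtColor(f["im"],cv2.COLOR_RGB2HSV)
    def box(m,t):
        P=W[m]; 
        if len(P)<5: print(n,t,"none"); return
        r=cv2.minAreaRect((P[:,:2]*1000).astype(np.float32)); print(n,t,len(P),"c",np.round(r[0],1),"size",np.round(r[1],1),"ang",round(r[2],1),"z",np.percentile(P[:,2],[5,50,95]).round(4))
    box((x>.40)&(x<.6)&(y>-.27)&(y<.16)&(hsv[...,1]>90)&(z<.02)&(hsv[...,0]<25)&(im[...,0]>90),"board")
    b=(x>.62)&(x<.72)&(y>-.18)&(y<0)
    box(b&(z>.043),"bottle body top"); box(b&(z>.015)&(y<-.13),"cap")
    box((x>.58)&(x<.68)&(y>.07)&(y<.16)&(z>.135),"grip top")
    box((x>.55)&(x<.7)&(y>.1)&(y<.32)&(z>.09)&(z<.108),"housing top")
E
```

```text
top board 4372 c [503.1 -55.3] size [132.9 363.2] ang 1.8 z [0.0008 0.0069 0.0126]
top bottle body top 470 c [670.2 -88.6] size [ 49.8 140. ] ang 6.8 z [0.0437 0.0476 0.0528]
top cap 102 c [ 677.8 -145.8] size [28.2 31.6] ang 0.1 z [0.0257 0.0345 0.0423]
top grip top 118 c [626.1 116.3] size [28.1 39.9] ang 0.9 z [0.1374 0.1445 0.1494]
top housing top 449 c [629.8 199.3] size [ 29.2 196.6] ang 0.3 z [0.0944 0.1009 0.1063]
scene board 4391 c [497.2 -53.2] size [139.9 367.5] ang 1.7 z [0.0049 0.0087 0.0116]
scene bottle body top 777 c [667.8 -67.6] size [ 50.2 100.5] ang 7.5 z [0.0456 0.0487 0.0512]
scene cap 186 c [ 678.2 -146.1] size [29.3 32.1] ang 5.9 z [0.0222 0.0353 0.0402]
scene grip top 159 c [627.6 116.6] size [38.9 28.8] ang 86.1 z [0.1368 0.1453 0.1486]
scene housing top 600 c [629.9 199.7] size [ 31.7 199.6] ang 0.9 z [0.0921 0.1017 0.105 ]
```

```bash
python3 -m handwheel '[{"tz":0.05},{"tx":0.06,"ty":-0.02,"tz":0.1,"rz":-10},{"tx":0.12,"ty":-0.04,"tz":0.12,"rz":-20},{"tx":0.18,"ty":-0.08,"tz":0.14,"rz":-30},{"tx":0.23,"ty":-0.12,"tz":0.14,"rz":-40}]' 1 25
```

```text
invalid input at $[0]: expected keys tx, ty, tz, rx, ry, rz
```

```bash
python3 -m handwheel '[{"tx":0.04,"ty":-0.02,"tz":0.04,"rx":0,"ry":0,"rz":-5},{"tx":0.1,"ty":-0.04,"tz":0.08,"rx":0,"ry":0,"rz":-10},{"tx":0.15,"ty":-0.07,"tz":0.1,"rx":0,"ry":0,"rz":-15},{"tx":0.2,"ty":-0.11,"tz":0.1,"rx":0,"ry":0,"rz":-20},{"tx":0.25,"ty":-0.15,"tz":0.1,"rx":0,"ry":0,"rz":-25}]' 1 25
python3 -m handwheel '[{"tx":0.03,"ty":-0.05,"tz":0,"rx":0,"ry":0,"rz":-5},{"tx":0.06,"ty":-0.1,"tz":0,"rx":0,"ry":0,"rz":-10},{"tx":0.1,"ty":-0.15,"tz":0,"rx":0,"ry":0,"rz":-15},{"tx":0.13,"ty":-0.2,"tz":0,"rx":0,"ry":0,"rz":-20},{"tx":0.16,"ty":-0.25,"tz":0,"rx":0,"ry":0,"rz":-25}]'
```

```text
t: 1.52
tcp_pos: [0.4375, 0.477, 0.3061]
ee_rot: [[-0.735, 0.678, 0.001], [0.678, 0.735, 0.001], [0.0, 0.002, -1.0]]
wrist_force: [0.8, 0.2, -0.7]
finger_gap: 0.998
grasp_force: 0.0
t: 2.15
tcp_pos: [0.5968, 0.2262, 0.3055]
ee_rot: [[-0.379, 0.926, 0.0], [0.926, 0.379, 0.0], [0.0, 0.0, -1.0]]
wrist_force: [0.7, -0.2, 0.1]
finger_gap: 0.999
grasp_force: 0.0
```

```bash
python3 -m handwheel '[{"tx":0.02,"ty":-0.06,"tz":0,"rx":0,"ry":0,"rz":-3},{"tx":0.03,"ty":-0.12,"tz":0,"rx":0,"ry":0,"rz":-6},{"tx":0.04,"ty":-0.18,"tz":-0.01,"rx":0,"ry":0,"rz":-9},{"tx":0.06,"ty":-0.24,"tz":-0.02,"rx":0,"ry":0,"rz":-12},{"tx":0.07,"ty":-0.3,"tz":-0.03,"rx":0,"ry":0,"rz":-15}]'
cat > wl.py <<'E'
from h import *; import sys
im,d,c=shot("wrist"); save(im,f"pics/{sys.argv[1]}.png"); W=cloud(d,c); np.savez(sys.argv[1]+".npz",im=im,W=W)
for r in viewer.regions_of(sys.argv[2],"wrist")[:2]:
    P=W[r["pixels"]]; P=P[~np.isnan(P[:,0])]
    zt=np.percentile(P[:,2],90); Q=P[(P[:,2]>zt-.012)]
    b=cv2.minAreaRect((Q[:,:2]*1000).astype(np.float32)); print(r["p"],r["extent"],"rect",np.round(b[0],1),np.round(b[1],1),round(b[2],1),"z",zt.round(4),"all",np.percentile(P,[1,50,99],axis=0).round(3).tolist())
s=env.observe();print(s["q"])
E
python3 wl.py w1 bottle_mid
```

```text
t: 2.78
tcp_pos: [0.6665, -0.0728, 0.2752]
ee_rot: [[-0.128, 0.992, 0.001], [0.992, 0.128, 0.0], [0.0, 0.001, -1.0]]
wrist_force: [0.6, 0.3, -0.1]
finger_gap: 0.998
grasp_force: 0.0
0.88 [306.7, 120.4, 348.6, 238.9] rect [671.1 -86.4] [ 48.3 144. ] 6.8 z 0.049 all [[0.642, -0.156, 0.007], [0.671, -0.07, 0.048], [0.695, -0.014, 0.05]]
0.82 [0.0, 173.5, 115.9, 236.0] rect [ 329.  -162.9] [ 50.8 119.5] 80.2 z 0.049 all [[0.268, -0.193, 0.003], [0.344, -0.156, 0.047], [0.39, -0.133, 0.05]]
[ -7.96192709  36.03419827  22.65890558  78.54197761 -13.67529787
  68.20574434  22.54676876]
```

View pics/w1.png

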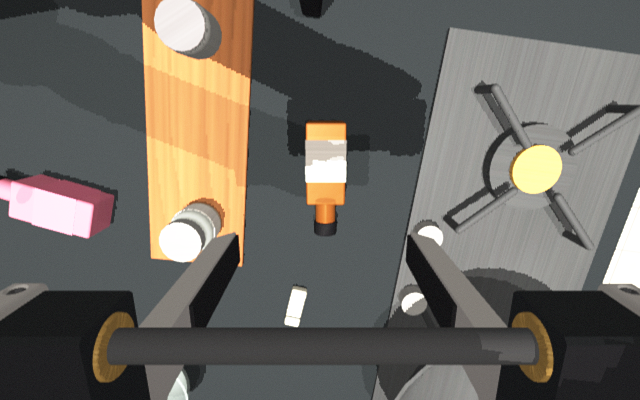

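The wrist picture shows the amber bottle at pixels (325,180), foot at the top and cap at (325,225). The hob's small jars are at (430,235) and (413,300). I'll check how much clearance they leave before tilting the gripper.

```bash
python3 - <<'E'
import numpy as np
for n in ["top","w1"]:
    W=np.load(n+("1" if n=="top" else "")+".npz")["W"]
    for x0 in (.70,.74,.78,.82):
        print(n,x0,[ (y0, float(np.nanmax(np.append(W[...,2][(W[...,0]>x0)&(W[...,0]<x0+.04)&(W[...,1]>y0)&(W[...,1]<y0+.1)],-1)).round(3))) for y0 in (-.4,-.3,-.2,-.1,0)])
E
python3 -m handwheel '[{"tx":0,"ty":-0.01,"tz":-0.02,"rx":8,"ry":1,"rz":0},{"tx":0,"ty":-0.03,"tz":-0.05,"rx":16,"ry":2,"rz":0},{"tx":0.01,"ty":-0.05,"tz":-0.08,"rx":24,"ry":3,"rz":0},{"tx":0.01,"ty":-0.07,"tz":-0.1,"rx":32,"ry":4,"rz":0},{"tx":0.012,"ty":-0.08,"tz":-0.12,"rx":39.7,"ry":5,"rz":0}]'; python3 -c "
from h import *
print(env.observe()['q'])"
```

```text
top 0.7 [(-0.4, 0.009), (-0.3, 0.011), (-0.2, 0.012), (-0.1, 0.009), (0, 0.008)]
top 0.74 [(-0.4, 0.135), (-0.3, 0.009), (-0.2, 0.01), (-0.1, 0.011), (0, 0.011)]
top 0.78 [(-0.4, 0.134), (-0.3, 0.134), (-0.2, 0.031), (-0.1, 0.017), (0, 0.018)]
top 0.82 [(-0.4, 0.102), (-0.3, 0.136), (-0.2, 0.059), (-0.1, 0.016), (0, 0.058)]
w1 0.7 [(-0.4, 0.002), (-0.3, 0.003), (-0.2, 0.003), (-0.1, 0.398), (0, 0.003)]
w1 0.74 [(-0.4, 0.002), (-0.3, 0.003), (-0.2, 0.002), (-0.1, 0.378), (0, 0.003)]
w1 0.78 [(-0.4, 0.131), (-0.3, 0.132), (-0.2, 0.028), (-0.1, 0.009), (0, 0.009)]
w1 0.82 [(-0.4, 0.096), (-0.3, 0.109), (-0.2, 0.056), (-0.1, 0.009), (0, 0.056)]
t: 3.5
tcp_pos: [0.6778, -0.1533, 0.1551]
ee_rot: [[-0.099, 0.992, -0.079], [0.757, 0.126, 0.641], [0.645, 0.004, -0.764]]
wrist_force: [0.5, 0.4, -0.4]
finger_gap: 1.003
grasp_force: 0.0
[ 24.69864272  58.54377927   5.91140324  61.04009502 -36.53238243
  88.26293592  46.64135079]
```

```bash
python3 -m handwheel '[{"tx":0,"ty":0,"tz":-0.04,"rx":0,"ry":0,"rz":0},{"tx":-0.004,"ty":0.03,"tz":-0.075,"rx":0,"ry":0,"rz":0},{"tx":-0.007,"ty":0.06,"tz":-0.11,"rx":0,"ry":0,"rz":0},{"tx":-0.009,"ty":0.085,"tz":-0.1395,"rx":0,"ry":0,"rz":0},{"tx":-0.009,"ty":0.085,"tz":-0.1395,"rx":0,"ry":0,"rz":0}]'
```

```text
t: 4.12
tcp_pos: [0.667, -0.0625, 0.0144]
ee_rot: [[-0.1, 0.991, -0.086], [0.756, 0.132, 0.641], [0.646, -0.001, -0.763]]
wrist_force: [0.2, -0.5, 0.3]
finger_gap: 1.0
grasp_force: 0.0
```

```bash
python3 -m handwheel '[{"tx":0,"ty":0,"tz":0,"rx":0,"ry":0,"rz":0},{"tx":0,"ty":0,"tz":0,"rx":0,"ry":0,"rz":0},{"tx":0,"ty":0,"tz":0,"rx":0,"ry":0,"rz":0},{"tx":0,"ty":0,"tz":0,"rx":0,"ry":0,"rz":0},{"tx":0,"ty":0,"tz":0,"rx":0,"ry":0,"rz":0}]' 0.3 30
python3 wl.py w2 bottle_mid; python3 -c "
from h import *
im,d,c=shot('scene');im=im[150:310,220:420];save(cv2.resize(im,None,fx=4,fy=3.6,interpolation=cv2.INTER_CUBIC),'pics/s2.png')"
```

```text
t: 4.75
tcp_pos: [0.6691, -0.0666, 0.0162]
ee_rot: [[-0.1, 0.992, -0.08], [0.759, 0.128, 0.638], [0.643, 0.003, -0.766]]
wrist_force: [-0.9, -0.6, 2.0]
finger_gap: 0.511
grasp_force: 29.9
0.9 [267.3, 141.5, 381.1, 400.0] rect [669.7 -76.5] [ 50.2 122.3] 6.4 z 0.0492 all [[0.643, -0.136, 0.03], [0.67, -0.076, 0.048], [0.695, -0.017, 0.05]]
[ 19.86120878  63.88445906   3.55340102  73.16117677 -39.916756
  70.91748298  52.45687876]
```

View pics/s2.png

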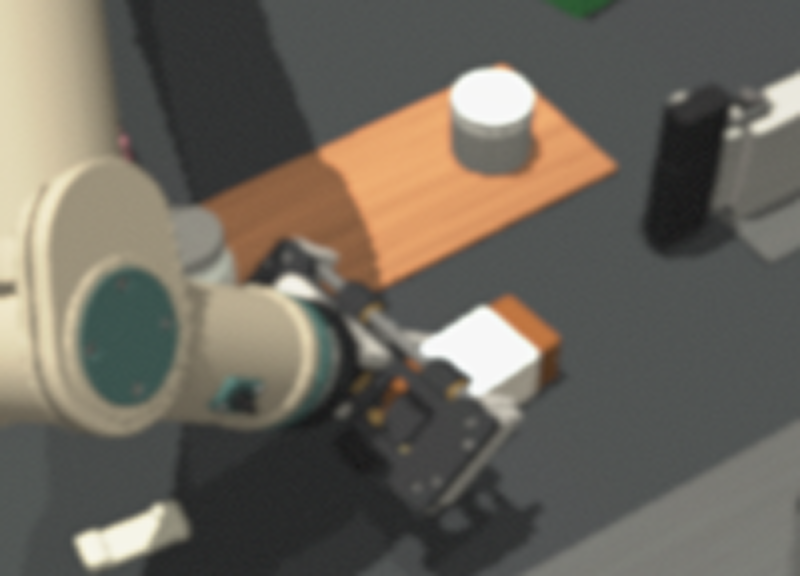

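The gripper holds the bottle (opening 48 mm, 30 N), and nothing has been disturbed. I'll lift it next.

```bash
python3 -m handwheel '[{"tx":0,"ty":0,"tz":0.02,"rx":0,"ry":0,"rz":0},{"tx":0,"ty":0,"tz":0.05,"rx":0,"ry":0,"rz":0},{"tx":0,"ty":0,"tz":0.09,"rx":0,"ry":0,"rz":0},{"tx":0,"ty":0,"tz":0.13,"rx":0,"ry":0,"rz":0},{"tx":0,"ty":0,"tz":0.17,"rx":0,"ry":0,"rz":0}]'
python3 -m handwheel '[{"tx":0,"ty":0,"tz":0.02,"rx":-6,"ry":-0.8,"rz":0},{"tx":0,"ty":0,"tz":0.04,"rx":-12,"ry":-1.5,"rz":0},{"tx":-0.01,"ty":0,"tz":0.05,"rx":-18,"ry":-2.3,"rz":0},{"tx":-0.02,"ty":0,"tz":0.05,"rx":-24,"ry":-3.1,"rz":0},{"tx":-0.03,"ty":0,"tz":0.05,"rx":-29.8,"ry":-3.8,"rz":0}]'
python3 wl.py w3 bottle_mid
```

```text
t: 5.52
tcp_pos: [0.6684, -0.0666, 0.1879]
ee_rot: [[-0.1, 0.992, -0.081], [0.76, 0.128, 0.637], [0.642, 0.002, -0.767]]
wrist_force: [0.5, -0.4, -3.9]
finger_gap: 0.511
grasp_force: 30.0
t: 6.15
tcp_pos: [0.6379, -0.0659, 0.2373]
ee_rot: [[-0.128, 0.992, -0.02], [0.977, 0.13, 0.17], [0.171, 0.002, -0.985]]
wrist_force: [0.2, 0.3, -4.3]
finger_gap: 0.508
grasp_force: 30.0
0.87 [0.3, 218.2, 119.2, 289.8] rect [ 331.3 -162.9] [ 50.3 115. ] 80.2 z 0.0491 all [[0.271, -0.193, 0.001], [0.345, -0.157, 0.048], [0.39, -0.133, 0.05]]
0.62 [269.6, 141.8, 380.5, 400.0] rect [640.7 -91.3] [48.2 61.5] 7.1 z 0.2857 all [[0.61, -0.117, 0.241], [0.637, -0.058, 0.27], [0.661, -0.008, 0.29]]
[ -0.92435218  36.20683331  16.82345213  83.93843558 -21.22288963
  66.19035437  30.39147968]
```

```bash
python3 -m handwheel '[{"tx":-0.01,"ty":0,"tz":0,"rx":-6,"ry":-0.8,"rz":0},{"tx":-0.02,"ty":0,"tz":0,"rx":-12,"ry":-1.5,"rz":0},{"tx":-0.03,"ty":0,"tz":0,"rx":-18,"ry":-2.3,"rz":0},{"tx":-0.05,"ty":0,"tz":0,"rx":-24,"ry":-3.1,"rz":0},{"tx":-0.07,"ty":0,"tz":0,"rx":-29.8,"ry":-3.8,"rz":0}]'
python3 -m handwheel '[{"tx":-0.01,"ty":0,"tz":0,"rx":-6,"ry":-0.8,"rz":0},{"tx":-0.02,"ty":0,"tz":0,"rx":-12,"ry":-1.5,"rz":0},{"tx":-0.03,"ty":0,"tz":0,"rx":-18,"ry":-2.3,"rz":0},{"tx":-0.05,"ty":0,"tz":0,"rx":-24,"ry":-3.1,"rz":0},{"tx":-0.06,"ty":0,"tz":0,"rx":-29.8,"ry":-3.8,"rz":0}]'
python3 -m handwheel '[{"tx":0,"ty":0,"tz":0,"rx":0,"ry":0,"rz":0}]'
cat > ms.py <<'E'
from h import *; import sys
s=env.observe(); print(s["q"].round(1) if hasattr(s["q"],"round") else s["q"],s["tcp_pos"])
for n in ["scene","top"]:
    im,d,c=shot(n); W=cloud(d,c); np.savez(f"{n}_{sys.argv[1]}.npz",im=im,W=W)
    if n=="scene": save(cv2.resize(im[90:310,180:440],None,fx=3,fy=2.7,interpolation=cv2.INTER_CUBIC),f"pics/s_{sys.argv[1]}.png")
    hsv=cv2.cvtColor(im,cv2.COLOR_RGB2HSV)
    for r in viewer.regions_of("bottle_mid",n)[:4]:
        P=W[r["pixels"]]; P=P[~np.isnan(P[:,0])]
        if len(P) and abs(np.median(P[:,0])-.33)>.1: print(n,round(r["p"],2),r["extent"],np.percentile(P,[2,50,98],axis=0).round(3).tolist())
E
python3 ms.py 3
```

```text
t: 6.88
tcp_pos: [0.5679, -0.0666, 0.236]
ee_rot: [[-0.12, 0.992, 0.043], [0.931, 0.127, -0.341], [-0.344, -0.001, -0.939]]
wrist_force: [-0.8, 0.5, -4.1]
finger_gap: 0.509
grasp_force: 30.0
t: 7.5
tcp_pos: [0.508, -0.066, 0.2355]
ee_rot: [[-0.082, 0.992, 0.097], [0.635, 0.127, -0.762], [-0.768, -0.001, -0.641]]
wrist_force: [-0.7, 0.8, -3.9]
finger_gap: 0.512
grasp_force: 30.0
t: 7.62
tcp_pos: [0.5085, -0.0644, 0.234]
ee_rot: [[-0.088, 0.991, 0.098], [0.635, 0.132, -0.761], [-0.767, -0.005, -0.641]]
wrist_force: [-0.2, 0.5, -3.9]
finger_gap: 0.51
grasp_force: 30.0
[-60.   45.6  52.3 114.1  21.8  44.3 -24.5] [ 0.50851446 -0.06442014  0.23403825]
scene 0.9 [288.1, 112.3, 319.3, 176.6] [[0.487, -0.084, 0.188], [0.519, -0.068, 0.267], [0.533, -0.034, 0.329]]
top 0.66 [318.4, 193.2, 337.1, 215.7] [[0.484, -0.083, 0.088], [0.505, -0.06, 0.285], [0.532, -0.035, 0.333]]
```

View pics/s_3.png

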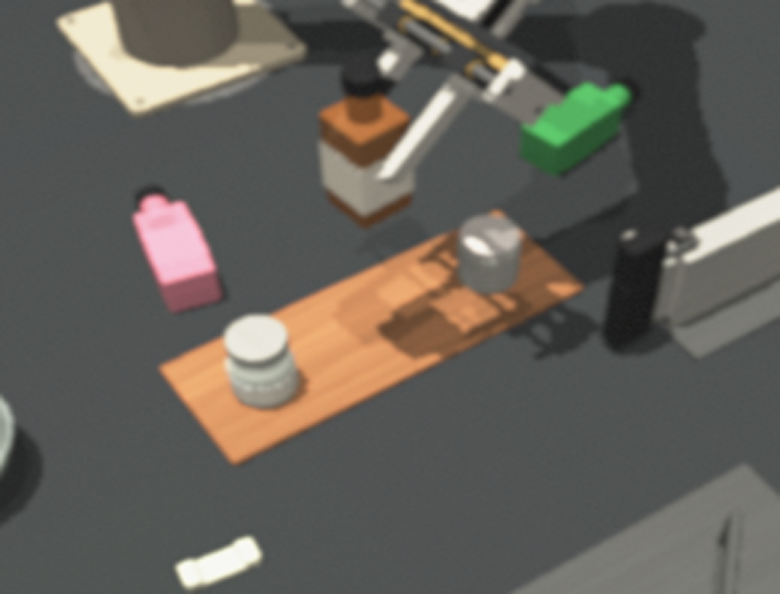

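The bottle hangs upright at scene crop (365,160), with the tin at (490,250) under the gripper. Before lowering, I'll check whether the camera side of the gripper clears the tin.

```bash
python3 - <<'E'
from h import *
print(np.array(viewer.camera_params("wrist")["T_tool_cam"]).round(3).tolist(), cam("wrist")[2])
for n in ["scene","top"]:
    W=np.load(n+"_3.npz")["W"]; x,y,z=np.moveaxis(W,-1,0)
    # gripper points above the tin (y>0, x .42-.6): lowest z by y bin
    for y0 in np.arange(-.02,.16,.02):
        m=(x>.42)&(x<.6)&(y>y0)&(y<y0+.02)&(z>.1); print(n,round(y0,2),m.sum(),z[m].min().round(3) if m.any() else None)
    for zl,zh in((.2,.27),(.29,.325),(.325,.345)):
        m=(x>.45)&(x<.56)&(y>-.11)&(y<-.02)&(z>zl)&(z<zh); 
        if m.any(): print(n,zl,np.percentile(W[m],[2,50,98],axis=0).round(3).tolist())
E
```

```text
[[-0.0, -0.963, -0.27, 0.079], [1.0, 0.0, -0.001, -0.0], [0.001, -0.27, 0.963, -0.18], [0.0, 0.0, 0.0, 1.0]] [0.48545197 0.11973491 0.29191446]
scene -0.02 484 0.26
scene 0.0 724 0.275
scene 0.02 676 0.274
scene 0.04 642 0.274
scene 0.06 477 0.288
scene 0.08 504 0.323
scene 0.1 457 0.352
scene 0.12 490 0.361
scene 0.14 498 0.384
scene 0.2 [[0.487, -0.084, 0.202], [0.53, -0.068, 0.244], [0.542, -0.025, 0.269]]
scene 0.29 [[0.502, -0.072, 0.29], [0.517, -0.064, 0.308], [0.522, -0.045, 0.325]]
scene 0.325 [[0.493, -0.071, 0.326], [0.509, -0.058, 0.328], [0.522, -0.045, 0.331]]
top -0.02 239 0.272
top 0.0 423 0.28
top 0.02 547 0.289
top 0.04 467 0.286
top 0.06 338 0.298
top 0.08 319 0.328
top 0.1 316 0.378
top 0.12 329 0.403
top 0.14 349 0.42
top 0.2 [[0.471, -0.082, 0.24], [0.483, -0.056, 0.259], [0.542, -0.028, 0.269]]
top 0.29 [[0.473, -0.072, 0.29], [0.499, -0.057, 0.319], [0.525, -0.021, 0.325]]
top 0.325 [[0.496, -0.074, 0.326], [0.508, -0.06, 0.33], [0.52, -0.048, 0.334]]
```

```bash
python3 -m handwheel '[{"tx":-0.003,"ty":0.001,"tz":-0.03,"rx":0,"ry":0,"rz":0},{"tx":-0.006,"ty":0.003,"tz":-0.07,"rx":0,"ry":0,"rz":0},{"tx":-0.006,"ty":0.003,"tz":-0.11,"rx":0,"ry":0,"rz":0},{"tx":-0.006,"ty":0.003,"tz":-0.14,"rx":0,"ry":0,"rz":0},{"tx":-0.006,"ty":0.003,"tz":-0.165,"rx":0,"ry":0,"rz":0}]'
python3 -m handwheel '[{"tx":0,"ty":0,"tz":-0.003,"rx":0,"ry":0,"rz":0},{"tx":0,"ty":0,"tz":-0.006,"rx":0,"ry":0,"rz":0},{"tx":0,"ty":0,"tz":-0.006,"rx":0,"ry":0,"rz":0}]'
python3 ms.py 4
```

```text
t: 8.45
tcp_pos: [0.5041, -0.0637, 0.0702]
ee_rot: [[-0.082, 0.992, 0.098], [0.638, 0.128, -0.759], [-0.766, 0.0, -0.643]]
wrist_force: [-0.0, 0.6, -3.1]
finger_gap: 0.509
grasp_force: 30.0
t: 8.82
tcp_pos: [0.5034, -0.0635, 0.0658]
ee_rot: [[-0.083, 0.992, 0.099], [0.637, 0.129, -0.76], [-0.767, 0.0, -0.642]]
wrist_force: [0.4, 0.1, -3.1]
finger_gap: 0.507
grasp_force: 30.0
[-56.2  63.1  45.2 117.5  16.7  27.9 -33.6] [ 0.50339425 -0.06347323  0.06584415]
scene 0.89 [290.8, 167.7, 318.7, 216.5] [[0.486, -0.083, 0.026], [0.513, -0.067, 0.108], [0.528, -0.038, 0.162]]
top 0.6 [317.4, 202.0, 334.4, 224.6] [[0.476, -0.083, 0.005], [0.498, -0.057, 0.114], [0.527, -0.031, 0.163]]
```

View pics/s_4.png

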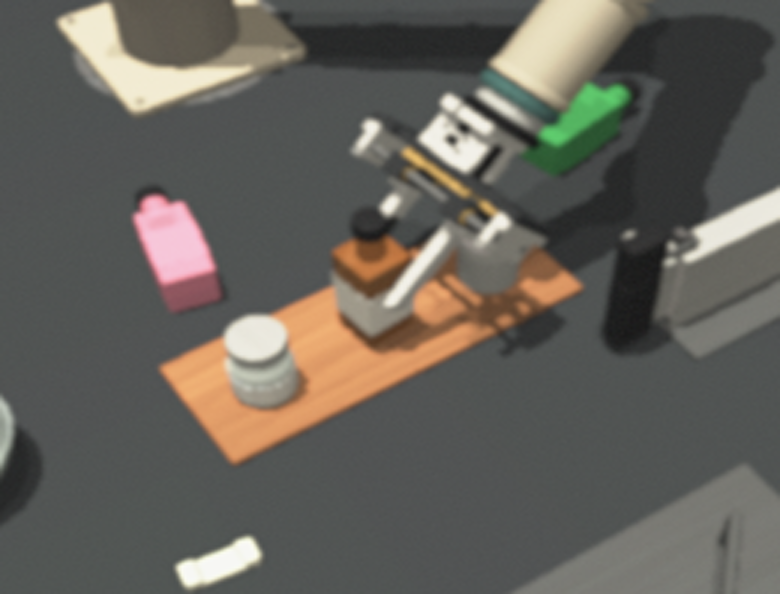

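The bottle hangs a few mm above the board, between the jar and the tin, and the gripper is clear of the tin. I'll lower it gently until it touches.

```bash
python3 -m handwheel '[{"tx":0,"ty":0,"tz":-0.002,"rx":0,"ry":0,"rz":0},{"tx":0,"ty":0,"tz":-0.004,"rx":0,"ry":0,"rz":0},{"tx":0,"ty":0,"tz":-0.004,"rx":0,"ry":0,"rz":0}]'
python3 -m handwheel '[{"tx":0,"ty":0,"tz":-0.002,"rx":0,"ry":0,"rz":0},{"tx":0,"ty":0,"tz":-0.002,"rx":0,"ry":0,"rz":0}]' | grep -E "wrist|tcp"
```

```text
t: 9.4
tcp_pos: [0.5027, -0.0634, 0.0608]
ee_rot: [[-0.084, 0.992, 0.098], [0.636, 0.129, -0.761], [-0.767, -0.002, -0.641]]
wrist_force: [-0.6, -0.9, -3.6]
finger_gap: 0.509
grasp_force: 30.0
tcp_pos: [0.5029, -0.0635, 0.059]
wrist_force: [0.3, -0.3, -2.1]
```

```bash
python3 -m handwheel '[{"tx":0,"ty":0,"tz":-0.001,"rx":0,"ry":0,"rz":0},{"tx":0,"ty":0,"tz":-0.0015,"rx":0,"ry":0,"rz":0},{"tx":0,"ty":0,"tz":-0.0015,"rx":0,"ry":0,"rz":0}]'| grep -E "wrist|tcp"
```

```text
tcp_pos: [0.5029, -0.0636, 0.059]
wrist_force: [-1.9, 5.7, 9.3]
```

```bash
python3 -m handwheel '[{"tx":0,"ty":0,"tz":0.001,"rx":0,"ry":0,"rz":0},{"tx":0,"ty":0,"tz":0.001,"rx":0,"ry":0,"rz":0}]' - 8 | grep -E "wrist|tcp"
python3 -m handwheel '[{"tx":0,"ty":0,"tz":0.001,"rx":0,"ry":0,"rz":0},{"tx":0,"ty":0,"tz":0.001,"rx":0,"ry":0,"rz":0},{"tx":0,"ty":0,"tz":0.001,"rx":0,"ry":0,"rz":0},{"tx":0,"ty":0,"tz":0.001,"rx":0,"ry":0,"rz":0}]' 0.8
python3 ms.py 5; python3 wl.py w5 bottle_mid
```

```text
tcp_pos: [0.5029, -0.0636, 0.059]
wrist_force: [-0.8, 2.9, 2.1]
t: 10.78
tcp_pos: [0.5027, -0.0635, 0.0594]
ee_rot: [[-0.084, 0.992, 0.098], [0.636, 0.129, -0.761], [-0.767, -0.002, -0.641]]
wrist_force: [0.3, 0.5, 0.3]
finger_gap: 0.798
grasp_force: 0.0
[-56.1  63.8  45.  117.5  16.5  27.4 -33.9] [ 0.50271259 -0.06351584  0.05943218]
scene 0.97 [291.8, 170.7, 317.4, 220.2] [[0.48, -0.083, 0.016], [0.513, -0.067, 0.094], [0.527, -0.035, 0.154]]
top 0.86 [317.3, 199.9, 335.8, 222.6] [[0.476, -0.08, 0.056], [0.498, -0.057, 0.108], [0.524, -0.034, 0.157]]
0.97 [267.1, 139.7, 382.6, 400.0] rect [  596.8 -1027.5] [ 237.5 2135.7] 11.5 z 0.1195 all [[0.475, -0.053, 0.017], [0.498, -0.031, 0.074], [0.522, -0.027, 0.131]]
0.74 [0.0, 186.0, 180.9, 269.5] rect [ 329.3 -161.9] [ 51.5 118.7] 78.7 z 0.0479 all [[0.275, -0.188, 0.001], [0.337, -0.142, 0.029], [0.39, -0.133, 0.048]]
[-56.12453611  63.80213689  44.9586619  117.45989221  16.5474077
  27.41957858 -33.89331515]
```

View pics/s_5.png

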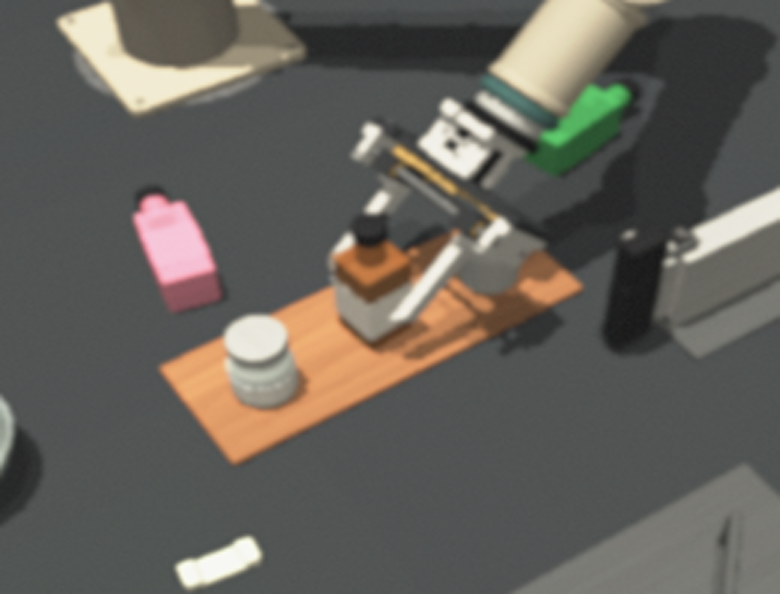

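The bottle stands free between the jar and the tin (centre about 0.502, −0.058, cap top 0.154). I'll back out along the tool axis, then straighten up above the grip.

```bash
python3 -m handwheel '[{"tx":-0.002,"ty":0.015,"tz":0.013,"rx":0,"ry":0,"rz":0},{"tx":-0.005,"ty":0.038,"tz":0.032,"rx":0,"ry":0,"rz":0},{"tx":-0.009,"ty":0.069,"tz":0.058,"rx":0,"ry":0,"rz":0},{"tx":-0.012,"ty":0.091,"tz":0.09,"rx":0,"ry":0,"rz":0},{"tx":-0.012,"ty":0.1,"tz":0.14,"rx":0,"ry":0,"rz":0}]' 1 30
python3 -m handwheel '[{"tx":0,"ty":0,"tz":0.05,"rx":8,"ry":1,"rz":0},{"tx":0.03,"ty":0.01,"tz":0.08,"rx":17,"ry":2.2,"rz":0},{"tx":0.07,"ty":0.02,"tz":0.09,"rx":26,"ry":3.4,"rz":0},{"tx":0.1,"ty":0.04,"tz":0.09,"rx":35,"ry":4.6,"rz":0},{"tx":0.13,"ty":0.06,"tz":0.09,"rx":44,"ry":5.7,"rz":0}]'
python3 ms.py 6
```

```text
t: 11.7
tcp_pos: [0.4904, 0.0384, 0.1996]
ee_rot: [[-0.087, 0.991, 0.099], [0.635, 0.132, -0.761], [-0.767, -0.004, -0.641]]
wrist_force: [0.4, -0.0, -0.9]
finger_gap: 0.997
grasp_force: 0.0
t: 12.32
tcp_pos: [0.6218, 0.0972, 0.2908]
ee_rot: [[-0.13, 0.991, 0.014], [0.987, 0.13, -0.093], [-0.094, 0.001, -0.996]]
wrist_force: [-0.4, 0.8, -1.3]
finger_gap: 1.001
grasp_force: 0.0
[-32.2  32.7  30.2  84.3 -11.3  66.8   5.8] [0.62181253 0.09720162 0.29075836]
scene 0.95 [291.2, 171.6, 318.0, 217.3] [[0.484, -0.083, 0.015], [0.515, -0.065, 0.091], [0.527, -0.032, 0.154]]
top 0.59 [318.3, 203.8, 333.6, 222.8] [[0.477, -0.08, 0.099], [0.498, -0.057, 0.108], [0.524, -0.034, 0.156]]
```

```bash
python3 wl.py w6 grip; python3 - <<'E'
import numpy as np,cv2
for n in ["w6","top1","scene1"]:
    W=np.load(n+".npz")["W"]; x,y,z=np.moveaxis(W,-1,0)
    for t,m in (("grip",(abs(x-.627)<.03)&(abs(y-.116)<.04)&(z>.135)&(z<.155)),("gripmid",(abs(x-.627)<.03)&(y>.09)&(y<.137)&(z>.11)&(z<.135)),("housing",(abs(x-.63)<.03)&(y>.16)&(y<.29)&(z>.092)&(z<.108))):
        P=W[m]
        if len(P)<10: continue
        v=cv2.fitLine(P[:,:2].astype(np.float32),cv2.DIST_HUBER,0,1e-3,1e-3).ravel()
        r=cv2.minAreaRect((P[:,:2]*1000).astype(np.float32))
        print(n,t,len(P),"dirdeg",np.degrees(np.arctan2(v[1],v[0])).round(2),"pt",v[2:].round(4),"rect",np.round(r[0],1),np.round(r[1],1),round(r[2],1),"pc",np.percentile(P,[2,98],axis=0).round(4).tolist())
E
python3 -c "
import cv2
im=cv2.imread('pics/w6.png'); cv2.imwrite('pics/w6b.png',im)"
```

```text
0.82 [315.4, 80.7, 351.3, 167.6] rect [626.3 121. ] [29.3 39.4] 0.7 z 0.1464 all [[0.612, 0.102, 0.019], [0.628, 0.131, 0.143], [0.64, 0.179, 0.147]]
[-32.61320228  32.83060335  30.3358783   84.63386899 -11.04580354
  66.71215069   5.5758911 ]
w6 grip 1057 dirdeg 89.57 pt [0.6289 0.1222] rect [626.2 120.5] [29.5 40.3] 0.1 pc [[0.6143, 0.1024, 0.1354], [0.6402, 0.1403, 0.1472]]
w6 gripmid 156 dirdeg 86.58 pt [0.6151 0.1237] rect [615. 123.] [ 8.1 26.2] 0.1 pc [[0.611, 0.1106, 0.123], [0.619, 0.135, 0.1349]]
w6 housing 2705 dirdeg -89.74 pt [0.63   0.2103] rect [629.8 205.4] [28.  89.9] 0.1 pc [[0.6161, 0.1629, 0.1003], [0.6433, 0.2473, 0.1037]]
top1 grip 118 dirdeg -88.96 pt [0.6286 0.1169] rect [626.1 116.3] [28.1 39.9] 0.9 pc [[0.6129, 0.0987, 0.1365], [0.6399, 0.1355, 0.1505]]
top1 gripmid 35 dirdeg -71.93 pt [0.6162 0.114 ] rect [618.9 110.2] [18.8 38.3] 27.3 pc [[0.6104, 0.0973, 0.1175], [0.6321, 0.13, 0.1339]]
top1 housing 399 dirdeg 89.24 pt [0.6289 0.23  ] rect [629.6 225.1] [ 29.2 129.1] 0.3 pc [[0.6154, 0.165, 0.0937], [0.6431, 0.287, 0.1071]]
scene1 grip 159 dirdeg 85.27 pt [0.6318 0.1144] rect [627.6 116.6] [38.9 28.8] 86.1 pc [[0.6188, 0.0976, 0.1359], [0.641, 0.1346, 0.1492]]
scene1 gripmid 116 dirdeg 79.6 pt [0.6381 0.1107] rect [633.7 111.7] [37.5 30.8] 35.6 pc [[0.6213, 0.097, 0.1105], [0.6414, 0.1342, 0.1339]]
scene1 housing 480 dirdeg -87.25 pt [0.6336 0.225 ] rect [629.5 224.9] [ 31.7 130. ] 0.9 pc [[0.6152, 0.1625, 0.0924], [0.6437, 0.2878, 0.1055]]
```

View pics/w6.png

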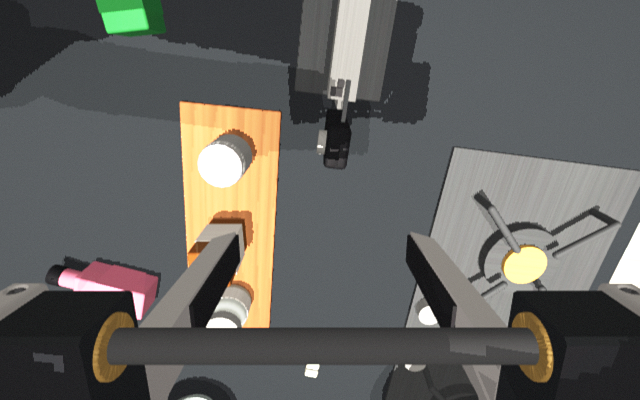

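The wrist picture shows the grip at (337,140), with the button on its left (−x) side at (321,142). Guard yaw is close to 0 and the grip centre is about (0.630, 0.117, 0.124). I'll align the tool above it.

```bash
python3 -m handwheel '[{"tx":0.004,"ty":0.01,"tz":-0.03,"rx":2.7,"ry":0.4,"rz":-4},{"tx":0.007,"ty":0.02,"tz":-0.06,"rx":5.3,"ry":0.8,"rz":-7.4},{"tx":0.007,"ty":0.02,"tz":-0.09,"rx":5.3,"ry":0.8,"rz":-7.4},{"tx":0.007,"ty":0.02,"tz":-0.09,"rx":5.3,"ry":0.8,"rz":-7.4}]'; python3 -c "
from h import *
W=cloud(*shot('wrist')[1:]);x,y,z=np.moveaxis(W,-1,0)
P=W[(abs(x-.627)<.03)&(abs(y-.116)<.04)&(z>.135)&(z<.155)]
print(len(P),np.percentile(P,[2,50,98],axis=0).round(4).tolist())"
```

```text
t: 13.12
tcp_pos: [0.6247, 0.1186, 0.1969]
ee_rot: [[-0.005, 1.0, -0.015], [1.0, 0.005, -0.008], [-0.008, -0.015, -1.0]]
wrist_force: [0.6, 0.3, 0.7]
finger_gap: 1.004
grasp_force: 0.0
1777 [[0.6141, 0.1029, 0.1353], [0.6294, 0.1225, 0.1456], [0.6405, 0.1404, 0.1473]]
```

```bash
python3 -m handwheel '[{"tx":0.001,"ty":0.002,"tz":-0.03,"rx":0,"ry":0,"rz":0},{"tx":0.001,"ty":0.002,"tz":-0.06,"rx":0,"ry":0,"rz":0},{"tx":0.001,"ty":0.002,"tz":-0.091,"rx":0,"ry":0,"rz":0},{"tx":0.001,"ty":0.002,"tz":-0.091,"rx":0,"ry":0,"rz":0}]'
python3 -m handwheel '[{"tx":0,"ty":0,"tz":0,"rx":0,"ry":0,"rz":0},{"tx":0,"ty":0,"tz":0,"rx":0,"ry":0,"rz":0},{"tx":0,"ty":0,"tz":0,"rx":0,"ry":0,"rz":0},{"tx":0,"ty":0,"tz":0,"rx":0,"ry":0,"rz":0},{"tx":0,"ty":0,"tz":0,"rx":0,"ry":0,"rz":0}]' 0.1 35
python3 -m handwheel '[{"tx":0,"ty":0,"tz":0,"rx":0,"ry":0,"rz":0},{"tx":0,"ty":0,"tz":0,"rx":0,"ry":0,"rz":0}]'
```

```text
t: 13.68
tcp_pos: [0.6276, 0.1195, 0.1079]
ee_rot: [[-0.003, 1.0, -0.011], [1.0, 0.003, -0.008], [-0.007, -0.011, -1.0]]
wrist_force: [-0.0, -0.0, -0.0]
finger_gap: 1.004
grasp_force: 0.0
t: 14.3
tcp_pos: [0.6288, 0.1186, 0.1086]
ee_rot: [[-0.002, 1.0, -0.008], [1.0, 0.002, -0.007], [-0.007, -0.008, -1.0]]
wrist_force: [0.6, 0.4, 0.1]
finger_gap: 0.504
grasp_force: 0.0
t: 14.55
tcp_pos: [0.6279, 0.1184, 0.1083]
ee_rot: [[-0.002, 1.0, -0.01], [1.0, 0.002, -0.007], [-0.007, -0.011, -1.0]]
wrist_force: [-3.0, -0.6, 2.9]
finger_gap: 0.291
grasp_force: 3.1
```

```bash
python3 -m handwheel '[{"tx":0,"ty":0,"tz":0,"rx":0,"ry":0,"rz":0},{"tx":0,"ty":0,"tz":0,"rx":0,"ry":0,"rz":0},{"tx":0,"ty":0,"tz":0,"rx":0,"ry":0,"rz":0},{"tx":0,"ty":0,"tz":0,"rx":0,"ry":0,"rz":0}]'
```

```text
t: 15.05
tcp_pos: [0.6302, 0.1184, 0.1085]
ee_rot: [[-0.002, 1.0, -0.006], [1.0, 0.002, -0.007], [-0.007, -0.006, -1.0]]
wrist_force: [5.9, 0.4, -5.5]
finger_gap: 0.235
grasp_force: 35.0
```

```bash
python3 -m handwheel '[{"tx":0,"ty":-0.006,"tz":0,"rx":0,"ry":0,"rz":0},{"tx":0,"ty":-0.012,"tz":0,"rx":0,"ry":0,"rz":0},{"tx":0,"ty":-0.018,"tz":0,"rx":0,"ry":0,"rz":0},{"tx":0,"ty":-0.024,"tz":0,"rx":0,"ry":0,"rz":0},{"tx":0,"ty":-0.03,"tz":0,"rx":0,"ry":0,"rz":0}]'
```

```text
t: 15.68
tcp_pos: [0.6302, 0.0911, 0.1084]
ee_rot: [[-0.003, 1.0, -0.006], [1.0, 0.003, -0.004], [-0.004, -0.006, -1.0]]
wrist_force: [5.9, 3.6, -5.1]
finger_gap: 0.237
grasp_force: 34.9
```

```bash
python3 -m handwheel '[{"tx":0,"ty":-0.014,"tz":0,"rx":0,"ry":0,"rz":0},{"tx":0,"ty":-0.028,"tz":0,"rx":0,"ry":0,"rz":0},{"tx":0,"ty":-0.042,"tz":0,"rx":0,"ry":0,"rz":0},{"tx":0,"ty":-0.056,"tz":0,"rx":0,"ry":0,"rz":0},{"tx":0,"ty":-0.067,"tz":0,"rx":0,"ry":0,"rz":0}]'
python3 -m handwheel '[{"tx":0,"ty":-0.006,"tz":0,"rx":0,"ry":0,"rz":0},{"tx":0,"ty":-0.012,"tz":0,"rx":0,"ry":0,"rz":0},{"tx":0,"ty":-0.022,"tz":0,"rx":0,"ry":0,"rz":0},{"tx":0,"ty":-0.034,"tz":0,"rx":0,"ry":0,"rz":0},{"tx":0,"ty":-0.048,"tz":0,"rx":0,"ry":0,"rz":0}]'
```

```text
t: 16.3
tcp_pos: [0.6303, 0.0244, 0.1084]
ee_rot: [[-0.003, 1.0, -0.006], [1.0, 0.003, -0.004], [-0.003, -0.006, -1.0]]
wrist_force: [6.5, 4.7, -4.8]
finger_gap: 0.234
grasp_force: 34.9
t: 16.92
tcp_pos: [0.6304, -0.0211, 0.1083]
ee_rot: [[-0.005, 1.0, -0.006], [1.0, 0.005, -0.001], [-0.001, -0.006, -1.0]]
wrist_force: [5.6, 8.2, -4.4]
finger_gap: 0.237
grasp_force: 34.9
```

```bash
python3 -m handwheel '[{"tx":0,"ty":-0.013,"tz":0,"rx":0,"ry":0,"rz":0},{"tx":0,"ty":-0.026,"tz":0,"rx":0,"ry":0,"rz":0},{"tx":0,"ty":-0.038,"tz":0,"rx":0,"ry":0,"rz":0},{"tx":0,"ty":-0.047,"tz":0,"rx":0,"ry":0,"rz":0},{"tx":0,"ty":-0.053,"tz":0,"rx":0,"ry":0,"rz":0}]' - 45
python3 -m handwheel '[{"tx":0,"ty":-0.002,"tz":0,"rx":0,"ry":0,"rz":0},{"tx":0,"ty":-0.003,"tz":0,"rx":0,"ry":0,"rz":0},{"tx":0,"ty":-0.003,"tz":0,"rx":0,"ry":0,"rz":0}]'
```

```text
t: 17.55
tcp_pos: [0.6307, -0.0743, 0.1083]
ee_rot: [[-0.004, 1.0, -0.006], [1.0, 0.004, -0.001], [-0.001, -0.006, -1.0]]
wrist_force: [4.6, 8.2, -4.2]
finger_gap: 0.235
grasp_force: 45.0
t: 17.92
tcp_pos: [0.6307, -0.077, 0.1083]
ee_rot: [[-0.005, 1.0, -0.006], [1.0, 0.005, -0.001], [-0.001, -0.006, -1.0]]
wrist_force: [5.7, 6.7, -4.1]
finger_gap: 0.233
grasp_force: 45.0
```

```bash
python3 -m handwheel '[{"tx":0,"ty":-0.002,"tz":0,"rx":0,"ry":0,"rz":0},{"tx":0,"ty":-0.004,"tz":0,"rx":0,"ry":0,"rz":0},{"tx":0,"ty":-0.004,"tz":0,"rx":0,"ry":0,"rz":0}]' | grep -E "tcp|wrist"
python3 -m handwheel '[{"tx":0,"ty":-0.002,"tz":0,"rx":0,"ry":0,"rz":0},{"tx":0,"ty":-0.002,"tz":0,"rx":0,"ry":0,"rz":0}]' | grep -E "tcp|wrist"
```

```text
tcp_pos: [0.6307, -0.081, 0.1083]
wrist_force: [4.7, 6.9, -4.0]
tcp_pos: [0.6307, -0.0818, 0.1083]
wrist_force: [5.2, 9.2, -3.9]
```

```bash
python3 -m handwheel '[{"tx":0,"ty":-0.002,"tz":0,"rx":0,"ry":0,"rz":0},{"tx":0,"ty":-0.002,"tz":0,"rx":0,"ry":0,"rz":0}]' | grep -E "tcp|wrist"; python3 ms.py 7; python3 - <<'E'
import numpy as np
for n in("top_7","scene_7"):
    W=np.load(n+".npz")["W"];x,y,z=np.moveaxis(W,-1,0)
    m=(x>.6)&(x<.66)&(y>-.14)&(y<.16)&(z>.02)&(z<.12); print(n,m.sum(),np.percentile(W[m],[1,50,99],axis=0).round(3).tolist())
E
```

```text
tcp_pos: [0.6308, -0.082, 0.1082]
wrist_force: [5.7, 11.1, -4.1]
[ -8.4  43.4  22.8  94.4 -21.5  47.   24.1] [ 0.63075412 -0.08196588  0.10820557]
scene 0.65 [290.8, 179.1, 314.6, 217.8] [[0.481, -0.116, 0.014], [0.517, -0.078, 0.067], [0.599, -0.048, 0.221]]
top 0.42 [330.1, 204.6, 335.0, 222.1] [[0.478, -0.08, 0.084], [0.489, -0.074, 0.108], [0.51, -0.066, 0.152]]
top_7 368 [[0.617, 0.019, 0.024], [0.627, 0.098, 0.091], [0.641, 0.159, 0.102]]
scene_7 1768 [[0.622, -0.103, 0.021], [0.634, 0.046, 0.063], [0.642, 0.159, 0.114]]
```

View pics/s_7.png

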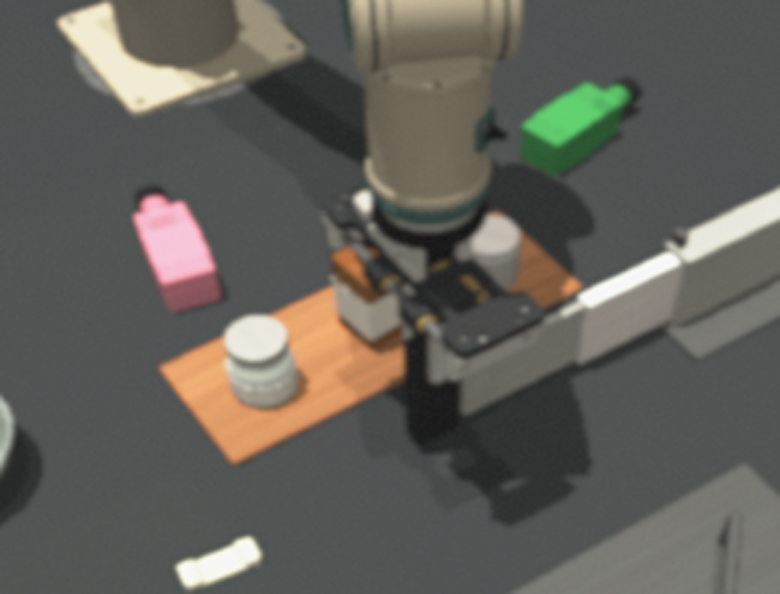

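Both sections are fully out: the grip's edge is at y = −0.103, as a 0.200 m travel predicts, and the pull is rising against the stop. The bottle stands untouched, so I'm handing in.

```bash
python3 -c "
from workcell import env
print(env.finish_job())"
```

```text
the job is handed in; nothing more can be done
None
```

I handed the job in with the amber bottle standing free on the board between the jar and the tin, and the gripper holding the guard out at its second stop (0.200 m travel measured). The hand-in returned no verdict.

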